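# Pack up the paint-mixing kit: nest the cups, comb the stir sticks, park the rake

### The arm

A 6-joint arm with a two-finger parallel gripper is mounted at the origin on the work surface; the furniture and walls round the work are solid. World frame = base frame: x ahead of the robot, y to its left, z up, the work surface at z = 0. Lengths are in m, angles in rad, forces in N, time in s.
With the tool pointing down it reaches from about 0.325 to 0.775 m from the base axis. Payload 9.3 kg.
Tool frame: the origin (TCP) lies at the very end of the fingers, on their centre line; the grasp point (between the pads) lies 19 mm behind it; z points along the fingers, y is the line along which they close (so a half turn about z gives the same grasp; the last joint's range is limited). The gripper opens to 85 mm and grips with 20 to 120 N. Pads are 22 mm wide; open, the fingers measure 114 mm over their backs; the gripper's body (76 mm by 85 mm) begins 54 mm behind the grasp point. The pads swing forward as they close: fully open they stand 13 mm farther back than shut.
Start: joints at [1.148, 0.259, 0.021, 1.334, 0, 1.418], TCP at [0.147, 0.53, 0.201] pointing down, gripper open.
Joint ranges: [-3.04, 3.04], [-0.91, 1.82], [-1.04, 1.36], [-1.92, 1.95], [-1.52, 1.45], [-3.14, 3.14]. Speed limits (rad/s): [2.22, 2.22, 2.79, 3.14, 3.14, 3.14].

### API

Orientations are given as a 3x3 rotation matrix whose columns are the frame's x, y, z axes.
In Python, from bench import r gives the robot as it stands.
- The arm moves only by the shell command python3 -m pendant 'ROWS'. ROWS is JSON, a list that holds one entry, the list of rows, each a list of 7 numbers: the shift along the world's x, y, z in mm, then the turn, a rotation vector about the world's x, y, z in rad, then the opening, from -1 (shut) to 1 (fully open). In form: [[[tx, ty, tz, wx, wy, wz, fingers], ...]]. A call has 1 to 20 rows; each row shifts and turns the commanded pose from where the row before left it; what a row does not reach is not made up. A row lasts 1/8 s, in which the tool goes at most 62.5 mm and 10.7 degrees, less where a joint would pass 70% of its speed; a pose out of reach is approached as far as the arm can. A call with a gripper value outside its range is refused whole. The fingers move at their own pace and stop on an object; the grip force is fixed at half the most. Time passes only in rows, so rows that do not move let the fingers close. It gives the time, the measured TCP pose, the force, the opening and the grip force at its end, in the units of the state.
- r.state(): the state, without advancing time (a new reading comes with each control period).
- r.camera(name): name is "scene" or "top" or "wrist"; returns the picture (420x560x3 uint8, red, green, blue); there is no depth.
- r.camera_info(name): a dict with "fovy" (degrees; the focal length in pixels is half the picture's height over the tangent of half this angle, whatever the lens; pixels are square), "cx", "cy" (the principal point, pixels), "origin" and "attitude" of the camera in the world. Camera axes: x right, y up, looking along -z (the intrinsics and any distortion apply to the point x, -y, -z); pixel columns grow to the right and rows downward; lengths in m; the calibration is good to about 2 mm. A picture is of the moment at which its call begins: read the wrist's pose just before it. camera_info takes no time and is no camera call; for the wrist camera it gives the pose at the moment of the call.
- r.close_job(): hands the job in; it is judged then, once.
The state is a dict: "time_s": time; "joints": joint angles; "qd": joint speeds; "joint_torque": joint torques, N m; "tcp_pos": TCP position; "tool_rot": TCP orientation; "force": force on the tool from outside, world axes, zero at the start; "moment": the same for the moment, N m; "finger_gap": finger opening in m; "grasp_force": force on a finger pad.
Only numpy, scipy, OpenCV 4.12 (cv2) and the standard library are available. Lean on these libraries where they do the work, as an engineer would, in place of code of your own. Each camera call takes 0.05 s, during which the arm holds its last target. There are 200 camera calls.

### The job

Pack up the paint-mixing kit: first clear the cups out of the wooden frame by lowering them one inside the other, upright, into the metal cup holder, letting each sink in lightly and never pushing it tight. Then take the rake from its cradle and comb the scattered stir sticks with it towards the frame, without touching them with the hand, until all lie flat and parallel to the frame's long rail in close rows against it. Finally stand the rake back in its cradle and leave the bystanding block, tree and eraser where they are.

Things in the scene. Friction and masses are not known exactly. Their poses are not given: they have to be found in the camera images.
- frame: U-shaped wooden frame fixed on the baseboard: rails 10 mm thick, 18 mm high, no floor, open away from the robot. Origin: on the baseboard (z = 0), middle of the inner face of the long rail, which is the one nearest the robot. +x leads from that rail into the frame, away from the robot; y runs along the rail. Inside: y from -150 to +150 mm; side rails reach to x = 75 mm
- holder: fixed aluminium cup holder beside the frame, left or right of it: an upright tapered cup on a round foot of 38 mm radius, 76 mm high, of the same outline and taper as the loose cups, mouth (50 mm inside) upward. The origin is on its axis at the baseboard
- cradle: fixed dark wooden cradle for the rake, beside the frame, opposite the holder: base 45 x 120 mm, 6 mm thick, with a slot, open at the top, 17 mm wide (cradle x) and 108 mm long (cradle y), its walls 24 mm high over the baseboard. The origin is under its centre on the baseboard; the slot runs along y
- rake_grip (a point): the point to grip the rake: middle of its upright grip, 55 mm above the tine tips, z up. The grip is 20 mm thick (rake x), 40 mm wide (rake y), from 28 to 75 mm above the tine tips: close the fingers across x. Rake about 0.1 to 0.16 kg
- rake_tips (a point): the rake's lower edge: middle of its row of flat brass tines, which point down; the row is 96 mm wide (rake y) and 10 mm thick (rake x), gaps too narrow for a stick. The wooden head over it, 100 x 12 mm, ends 28 mm above this point. At the start the rake stands in the cradle's slot, this point 6 mm over the baseboard, its y along the cradle's y
- cup0_mid (a point): one of the loose white tapered cups (all alike, may be absent): 76 mm high, outer diameter 41 mm at the foot, 56 mm at the rim, wall 3 mm, 40 g, standing in the frame by the long rail. Point: on its axis 38 mm above the foot, z towards the rim. It sinks into another cup or the holder until its rim is 42 to 47 mm above the other's rim; grip only its upper 26 mm
- cup1_mid (a point): one of the loose white tapered cups (all alike, may be absent): 76 mm high, outer diameter 41 mm at the foot, 56 mm at the rim, wall 3 mm, 40 g, standing in the frame by the long rail. Point: on its axis 38 mm above the foot, z towards the rim. It sinks into another cup or the holder until its rim is 42 to 47 mm above the other's rim; grip only its upper 26 mm
- cup2_mid (a point): one of the loose white tapered cups (all alike, may be absent): 76 mm high, outer diameter 41 mm at the foot, 56 mm at the rim, wall 3 mm, 40 g, standing in the frame by the long rail. Point: on its axis 38 mm above the foot, z towards the rim. It sinks into another cup or the holder until its rim is 42 to 47 mm above the other's rim; grip only its upper 26 mm
- cup3_mid (a point): one of the loose white tapered cups (all alike, may be absent): 76 mm high, outer diameter 41 mm at the foot, 56 mm at the rim, wall 3 mm, 40 g, standing in the frame by the long rail. Point: on its axis 38 mm above the foot, z towards the rim. It sinks into another cup or the holder until its rim is 42 to 47 mm above the other's rim; grip only its upper 26 mm
- stick0: one of the loose wooden stir sticks (all alike, may be absent): 9 x 9 mm square, 110 mm long (its y), 12 g, lying askew before the frame, farther from the robot than the cups. The origin is under its middle, z = 0 when it lies on the baseboard
- stick1: one of the loose wooden stir sticks (all alike, may be absent): 9 x 9 mm square, 110 mm long (its y), 12 g, lying askew before the frame, farther from the robot than the cups. The origin is under its middle, z = 0 when it lies on the baseboard
- stick2: one of the loose wooden stir sticks (all alike, may be absent): 9 x 9 mm square, 110 mm long (its y), 12 g, lying askew before the frame, farther from the robot than the cups. The origin is under its middle, z = 0 when it lies on the baseboard
- stick3: one of the loose wooden stir sticks (all alike, may be absent): 9 x 9 mm square, 110 mm long (its y), 12 g, lying askew before the frame, farther from the robot than the cups. The origin is under its middle, z = 0 when it lies on the baseboard
- stick4: one of the loose wooden stir sticks (all alike, may be absent): 9 x 9 mm square, 110 mm long (its y), 12 g, lying askew before the frame, farther from the robot than the cups. The origin is under its middle, z = 0 when it lies on the baseboard
- block: bystander: cork sanding block 41 x 69 x 26 mm, loose; origin under its centre
- tree: bystander: model tree 63 mm high, loose; origin under its centre
- rubber: bystander: eraser 20 x 40 x 13 mm, loose; origin under its centre

How it is judged:
By the outcome, as a careful person would: the job done as asked, in the order asked, and still so for the second after the job is handed in, with the robot touching nothing.
Of cup0, cup1, cup2, cup3 only 3 to 4 are there at a start; the rules pass over those that are not, and their reading is None.
Of stick0, stick1, stick2, stick3, stick4 only 3 to 5 are there at a start; the rules pass over those that are not, and their reading is None.
At some moment in a run one of stick0, stick1, stick2, stick3, stick4 may be knocked a few centimetres aside while the robot is not near it.
Once in a run the grip may slacken for a moment while it holds something.
It also fails if it takes over 200 s, if anything falls off the work surface, if the arm or the gripper's body presses on something with over 40 N, if the wrist force passes 120 N, or if a joint passes its speed limit or range.

## Working session

There is one attempt and no reset: what is moved stays moved. The work goes in short steps, Python scripts to look and compute and a shell command to move; the robot and the scene stay as the last step left them, time stands still between calls to the robot, and variables do not carry over. Pictures are saved under pics/ and viewed, at most 14 in all, crops included, and the job is handed in when it is done.

```bash
mkdir -p pics; ls; python3 - <<'E'
from bench import r
import cv2
s=r.state();print({k:(v if not hasattr(v,'round') else v) for k,v in s.items()})
for n in("top","scene","wrist"):
    print(n,r.camera_info(n))
    if n!="wrist": cv2.imwrite(f"pics/{n}0.png",r.camera(n)[:,:,::-1])
E
```

```text
pics
{'time_s': 0.0, 'joints': array([ 1.14839341e+00,  2.59226465e-01,  2.07524488e-02,  1.33371668e+00,
       -3.91859655e-05,  1.41822827e+00]), 'qd': array([-8.98644268e-05, -1.10570787e-04, -6.50476672e-04,  7.54947420e-04,
       -1.10728422e-05, -6.74850069e-04]), 'joint_torque': array([-1.40746004e-03, -5.55643380e+01,  3.44524920e+01,  1.39880308e-02,
       -1.53630135e-04,  1.42332200e-05]), 'tcp_pos': array([0.14647746, 0.52979276, 0.20064392]), 'tool_rot': array([[-9.63814893e-01,  2.66571875e-01, -5.35883826e-04],
       [ 2.66572357e-01,  9.63814048e-01, -1.28787601e-03],
       [ 1.73180838e-04, -1.38412589e-03, -9.99999027e-01]]), 'force': array([-0.36323225, -0.46766215, -0.57400992]), 'moment': array([ 0.05934522, -0.01119054, -0.02656995]), 'grasp_force': 0.0, 'finger_gap': 0.08541332974636898}
top {'fovy': 42.28890799982793, 'cx': 271.6999493592334, 'cy': 211.30585959511683, 'origin': array([ 0.46937061, -0.11382139,  1.17301026]), 'attitude': array([[ 0.01966914,  0.99622976, -0.08449486],
       [-0.99980296,  0.01982496,  0.0010054 ],
       [ 0.00267671,  0.08445844,  0.99642341]])}
scene {'fovy': 43.60342458805329, 'cx': 281.86874393689556, 'cy': 206.70063649339087, 'origin': array([-0.28019295, -0.85117342,  0.60836903]), 'attitude': array([[ 0.64896232,  0.3399131 , -0.68066657],
       [-0.76080279,  0.28381881, -0.58363174],
       [-0.0051981 ,  0.89660804,  0.44279455]])}
wrist {'fovy': 59.14564045932741, 'cx': 281.8503153355694, 'cy': 209.45345414778606, 'origin': array([0.07284898, 0.55001874, 0.37227233]), 'attitude': array([[ 0.26659275, -0.92108043, -0.28379422],
       [ 0.96380804,  0.25430403,  0.08002197],
       [-0.00153666, -0.29485642,  0.95554033]])}
```

View pics/top0.png

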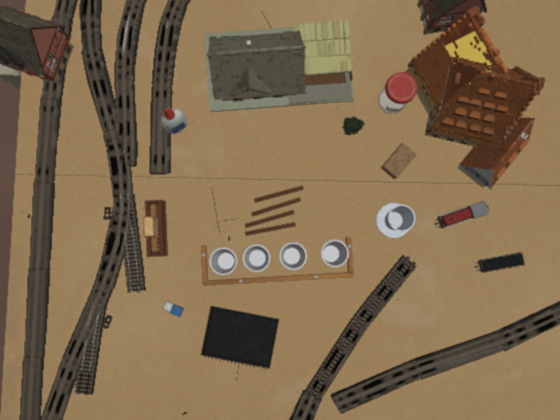

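View pics/scene0.png

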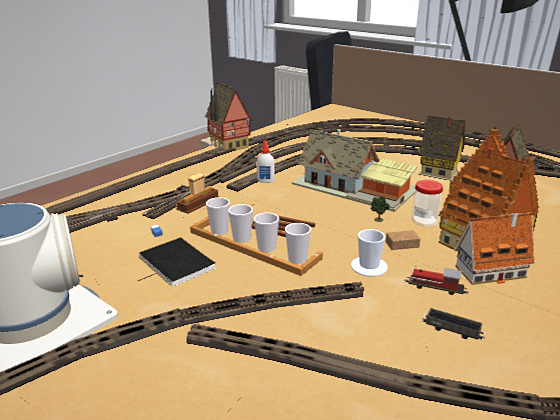

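Top view: frame at pixels (203–352, 240–285), four cups with rims near (223,261), (257,258), (293,256), (334,253), holder (398,220), cradle and rake (155,228), four sticks around (272,212), block (399,161), tree (353,126), eraser (174,310). Enlarging for pixel picking.

```bash
cat > h.py <<'E'
import numpy as np, cv2
from bench import r
def pix2w(info,u,v,z):
    f=210/np.tan(np.radians(info["fovy"])/2)
    d=np.array(info["attitude"])@np.array([(u-info["cx"])/f,-(v-info["cy"])/f,-1])
    o=np.array(info["origin"]); return o+d*(z-o[2])/d[2]
def w2pix(info,p):
    f=210/np.tan(np.radians(info["fovy"])/2)
    c=np.array(info["attitude"]).T@(np.array(p)-info["origin"])
    return np.array([info["cx"]+f*c[0]/-c[2],info["cy"]-f*c[1]/-c[2]])
def shot(name,fn):
    i=r.camera_info(name); im=r.camera(name)[:,:,::-1].copy(); cv2.imwrite("pics/"+fn,im); return i,im
E
python3 - <<'E'
from h import *
im=cv2.imread("pics/top0.png")
c=cv2.resize(im[170:300,135:425],None,fx=2.75,fy=2.75,interpolation=cv2.INTER_CUBIC)
for k in range(140,425,20):
    cv2.putText(c,str(k),(int((k-135)*2.75),10),0,.3,(0,0,255)); cv2.line(c,(int((k-135)*2.75),12),(int((k-135)*2.75),18),(0,0,255))
for k in range(180,300,20):
    cv2.putText(c,str(k),(0,int((k-170)*2.75)),0,.3,(0,0,255))
cv2.imwrite("pics/c1.png",c)
I=r.camera_info("top")
for n,p,z in [("fl out",(203,285),.018),("fr out",(352,276.5),.018),("ltop",(203.5,246),.018),("rtop",(350,238),.018),("c0",(223,261),.076),("c1",(257,258),.076),("c2",(293,256),.076),("c3",(334,253),.076),("holder rim",(401,217),.076),("foot",(395.5,220.5),.004),("crad",(156,228),.024)]:
    print(n,pix2w(I,*p,z).round(4))
E
```

```text
fl out [0.4084 0.0269 0.018 ]
fr out [ 0.4324 -0.2874  0.018 ]
ltop [0.4905 0.0283 0.018 ]
rtop [ 0.5137 -0.2826  0.018 ]
c0 [ 0.4601 -0.019   0.076 ]
c1 [ 0.4675 -0.0872  0.076 ]
c2 [ 0.4729 -0.1596  0.076 ]
c3 [ 0.4806 -0.2421  0.076 ]
holder rim [ 0.556  -0.3772  0.076 ]
foot [ 0.5539 -0.3826  0.004 ]
crad [0.5265 0.1292 0.024 ]
```

View pics/c1.png

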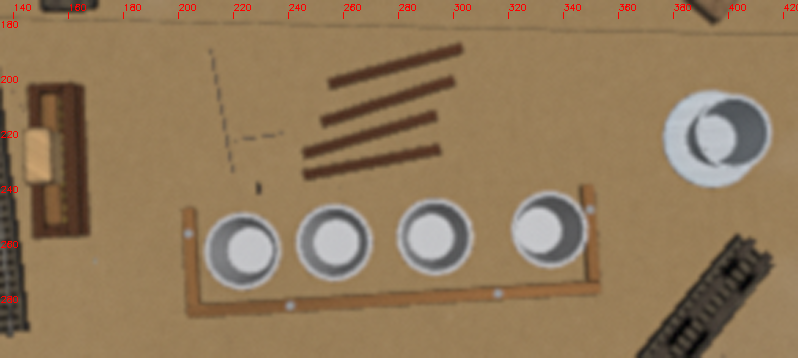

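Crop: cup rims centred at (223,261.3), (256.5,258), (293.2,256.2), (335,253.6); holder rim (401.7,218.2), foot (393.2,220.2); four sticks around (245–303, 189–235). Going above the rightmost cup first.

```bash
python3 -m pendant '[[[20.9,-48.3,0,0,0,-0.1535,1],[20.9,-48.3,0,0,0,-0.1535,1],[20.9,-48.3,0,0,0,-0.1535,1],[20.9,-48.3,0,0,0,-0.1535,1],[20.9,-48.3,0,0,0,-0.1535,1],[20.9,-48.3,0,0,0,-0.1535,1],[20.9,-48.3,0,0,0,-0.1535,1],[20.9,-48.3,0,0,0,-0.1535,1],[20.9,-48.3,0,0,0,0,1],[20.9,-48.3,0,0,0,0,1],[20.9,-48.3,0,0,0,0,1],[20.9,-48.3,0,0,0,0,1],[20.9,-48.3,0,0,0,0,1],[20.9,-48.3,0,0,0,0,1],[20.9,-48.3,0,0,0,0,1],[20.9,-48.3,0,0,0,0,1],[0,0,0,0,0,0,1],[0,0,0,0,0,0,1],[0,0,0,0,0,0,1]]]'
python3 - <<'E'
from h import *
I=r.camera_info("top")
for n,p,z in [("c0",(223,261.3),.076),("c1",(256.5,258),.076),("c2",(293.2,256.2),.076),("c3",(335,253.6),.076),("hrim",(401.7,218.2),.076),("hfoot",(393.2,220.2),.004)]: print(n,pix2w(I,*p,z).round(4))
w,im=shot("wrist","w1.png")
E
```

```text
time_s: 2.48
tcp_pos: [0.4807, -0.2417, 0.2015]
tool_rot: [[-0.074, 0.997, 0.0], [0.997, 0.074, 0.0], [0.0, 0.0, -1.0]]
force: [-0.9, 0.2, 0.1]
finger_gap: 0.0855
grasp_force: 0.0
c0 [ 0.4595 -0.019   0.076 ]
c1 [ 0.4675 -0.0862  0.076 ]
c2 [ 0.4725 -0.16    0.076 ]
c3 [ 0.4794 -0.2441  0.076 ]
hrim [ 0.5536 -0.3786  0.076 ]
hfoot [ 0.5545 -0.3776  0.004 ]
```

View pics/w1.png

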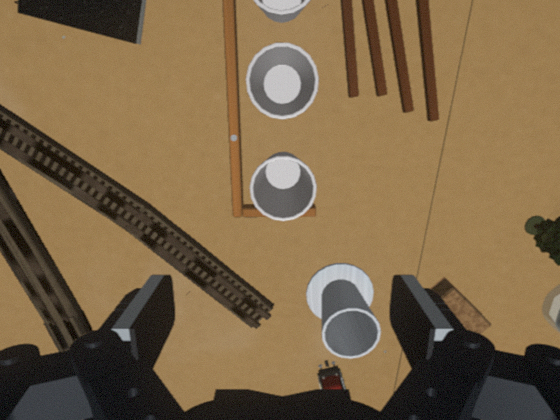

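Wrist view: cup3 rim at (283,189), cup2 rim (282.5,81), holder rim (350.5,332), foot (340,293).

```bash
python3 - <<'E'
from h import *
I=r.camera_info("wrist")
for n,p,z in [("c3",(283,189),.076),("c2",(282.5,81),.076),("hrim",(350.5,332),.076),("hfoot",(340,293),.004),("rail in corner",(242,208),.018)]: print(n,pix2w(I,*p,z).round(4))
E
```

```text
c3 [ 0.4805 -0.2406  0.076 ]
c2 [ 0.4738 -0.1564  0.076 ]
hrim [ 0.5539 -0.3733  0.076 ]
hfoot [ 0.5549 -0.3736  0.004 ]
rail in corner [ 0.4422 -0.2776  0.018 ]
```

```bash
python3 -m pendant '[[[0,0,-45,0,0,0,1],[0,0,-45,0,0,0,1],[0,0,-40,0,0,0,1],[0,0,-20,0,0,0,1],[0,0,-9,0,0,0,1],[0,0,0,0,0,0,1],[0,0,0,0,0,0,-1],[0,0,0,0,0,0,-1],[0,0,0,0,0,0,-1],[0,0,0,0,0,0,-1],[0,0,0,0,0,0,-1],[0,0,0,0,0,0,-1],[0,0,0,0,0,0,-1],[0,0,0,0,0,0,-1]]]'
```

```text
time_s: 4.28
tcp_pos: [0.4862, -0.2494, 0.0542]
tool_rot: [[-0.071, 0.997, 0.016], [0.997, 0.072, -0.017], [-0.018, 0.015, -1.0]]
force: [-17.8, -2.4, 93.7]
finger_gap: 0.0001
grasp_force: 48.9
```

```bash
python3 -m pendant '[[[0,0,0,0,0,0,-1]]]'; python3 - <<'E'
from h import *
i,a=shot("scene","s2.png"); i,b=shot("wrist","w2.png")
cv2.imwrite("pics/v2.png",np.vstack([cv2.resize(a[170:300,150:430],(700,325)),cv2.resize(b[100:,:],(480,274),interpolation=cv2.INTER_AREA) if 0 else cv2.copyMakeBorder(cv2.resize(b[100:,:],(480,274)),0,0,0,220,0)]))
E
```

```text
time_s: 4.4
tcp_pos: [0.4863, -0.2494, 0.0542]
tool_rot: [[-0.071, 0.997, 0.016], [0.997, 0.072, -0.017], [-0.018, 0.015, -1.0]]
force: [-17.2, -2.8, 93.4]
finger_gap: -0.0001
grasp_force: 48.9
```

View pics/v2.png

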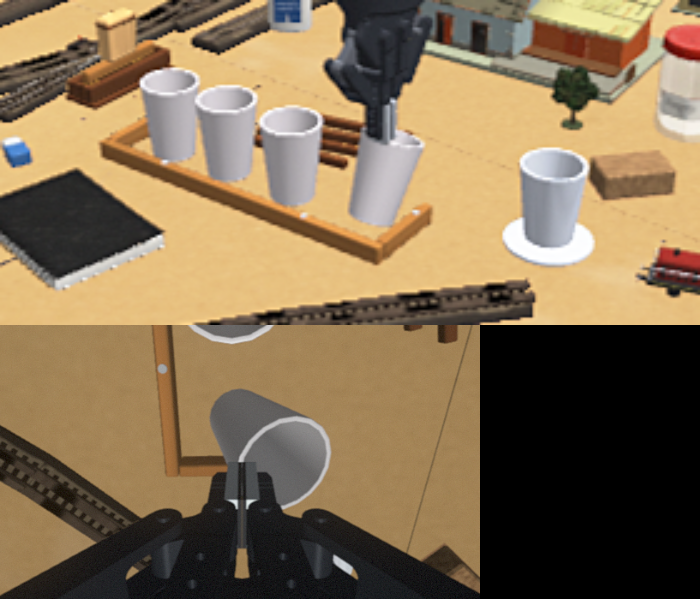

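```bash
python3 - <<'E'
from h import *
I=r.camera_info("wrist");s=r.state();p=s["tcp_pos"];R=s["tool_rot"]
print(w2pix(I,p),w2pix(I,p-R[:,2]*.019), w2pix(I,p-R[:,2]*.011))
E
python3 -m pendant '[[[0,0,3,0,0,0,-1],[0,0,3,0,0,0,-1],[0,0,3,0,0,0,-1],[0,0,3,0,0,0,-1],[0,0,3,0,0,0,-1],[0,0,3,0,0,0,-1]]]'
python3 - <<'E'
from h import *
i,a=shot("scene","s3.png"); i,b=shot("wrist","w3.png")
cv2.imwrite("pics/v3.png",np.hstack([cv2.resize(a[200:300,260:370],(380,345)),cv2.resize(b[50:370],(420,345))[:, :]]))
E
```

```text
[284.24339189 251.76900492] [284.50303865 268.70075646] [284.38717165 261.14498645]
time_s: 5.25
tcp_pos: [0.4809, -0.2427, 0.0604]
tool_rot: [[-0.073, 0.997, -0.0], [0.997, 0.073, 0.0], [0.0, -0.0, -1.0]]
force: [0.1, -0.6, -0.2]
finger_gap: 0.0
grasp_force: 0.0
```

View pics/v3.png

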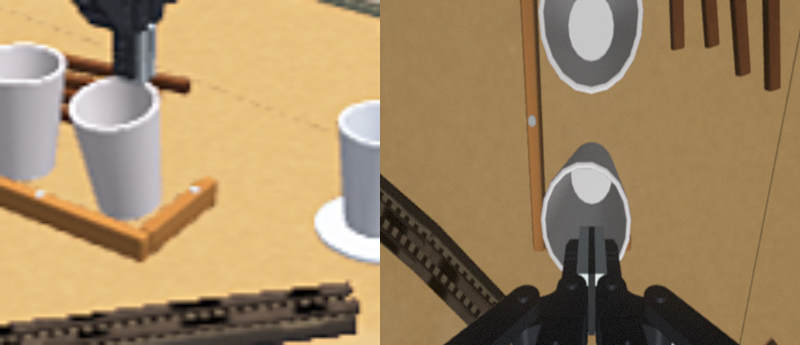

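The cup righted itself and the shut fingertips appear to be inside it (rim centre near wrist pixel (275,254)). Rising straight up and looking again.

```bash
python3 -m pendant '[[[0,0,5,0,0,0,-1],[0,0,5,0,0,0,-1],[0,0,10,0,0,0,-1],[0,0,30,0,0,0,-1],[0,0,45,0,0,0,1],[0,0,45,0,0,0,1],[0,0,0,0,0,0,1],[0,0,0,0,0,0,1],[0,0,0,0,0,0,1],[0,0,0,0,0,0,1],[0,0,0,0,0,0,1]]]'
python3 - <<'E'
from h import *
i,a=shot("scene","s4.png"); i,b=shot("wrist","w4.png")
print({k:np.round(v,4).tolist() for k,v in i.items()})
cv2.imwrite("pics/v4.png",np.hstack([cv2.resize(a[200:300,240:370],(340,260)).repeat(1,0) if 0 else cv2.copyMakeBorder(cv2.resize(a[200:300,260:390],(340,262)),0,158,0,0,0),b[:,100:]]))
E
```

```text
time_s: 6.72
tcp_pos: [0.4808, -0.2426, 0.1998]
tool_rot: [[-0.073, 0.997, -0.001], [0.997, 0.073, 0.0], [0.001, -0.001, -1.0]]
force: [0.5, -0.3, 1.8]
finger_gap: 0.0853
grasp_force: 0.0
{'fovy': 59.1456, 'cx': 281.8503, 'cy': 209.4535, 'origin': [0.4743, -0.1677, 0.3715], 'attitude': [[0.9973, -0.0698, -0.021], [0.0729, 0.953, 0.2941], [-0.0005, -0.2948, 0.9556]]}
```

View pics/v4.png

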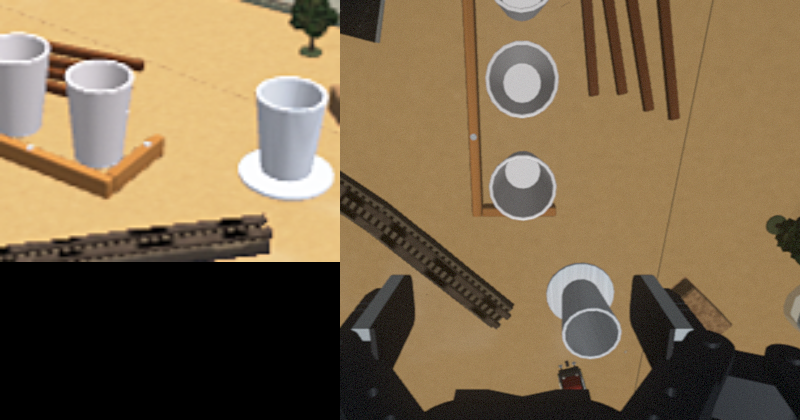

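The cup stands upright in its old place again (rim at wrist pixel (282,187)). Repeating in stages: descend, narrow the fingers part way, check.

```bash
python3 -m pendant '[[[0,0.5,-45,0,0,0,1],[0,0,-45,0,0,0,1],[0,0,-30,0,0,0,1],[0,0,0,0,0,0,1],[0,0,0,0,0,0,1]]]'
python3 -m pendant '[[[0,0,-15,0,0,0,1],[0,0,-10,0,0,0,1],[0,0,-8,0,0,0,1],[0,0,0,0,0,0,1],[0,0,0,0,0,0,1]]]'
python3 -m pendant '[[[0,0,0,0,0,0,0.46],[0,0,0,0,0,0,0.46],[0,0,0,0,0,0,0.46],[0,0,0,0,0,0,0.46]]]'
python3 - <<'E'
from h import *
i,a=shot("scene","s5.png"); i,b=shot("wrist","w5.png")
cv2.imwrite("pics/v5.png",np.hstack([cv2.copyMakeBorder(cv2.resize(a[200:300,260:390],(340,262)),0,158,0,0,0),b[:,100:]]))
E
```

```text
time_s: 7.45
tcp_pos: [0.4816, -0.2426, 0.0815]
tool_rot: [[-0.073, 0.997, 0.001], [0.997, 0.073, -0.001], [-0.001, 0.001, -1.0]]
force: [-0.4, 0.9, 0.0]
finger_gap: 0.0848
grasp_force: 0.0
time_s: 8.07
tcp_pos: [0.4811, -0.2423, 0.0474]
tool_rot: [[-0.073, 0.997, 0.0], [0.997, 0.073, -0.0], [-0.0, 0.0, -1.0]]
force: [-0.0, 1.0, -0.2]
finger_gap: 0.0851
grasp_force: 0.0
time_s: 8.57
tcp_pos: [0.481, -0.2422, 0.0474]
tool_rot: [[-0.073, 0.997, 0.0], [0.997, 0.073, -0.0], [-0.0, 0.0, -1.0]]
force: [-0.1, -0.3, 0.5]
finger_gap: 0.0622
grasp_force: 0.0
```

View pics/v5.png

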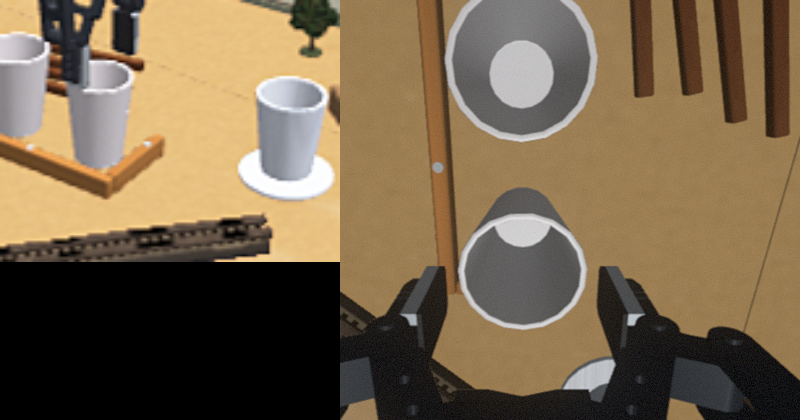

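Rim centre now at wrist pixel (282,270), the pads' front edges at rows ~267, so the cup may lie further to +y than the pads; computing.

```bash
python3 - <<'E'
from h import *
I=r.camera_info("wrist")
for n,p in [("c3",(282,271)),("c2",(281,61))]: print(n,pix2w(I,*p,.076).round(4))
s=r.state();t=s["tcp_pos"];R=s["tool_rot"];print(t)
for gy in(-.031,.031):
  for x in(-.011,.011):
    for b in (.0,.019,.038): print(gy,x,b,w2pix(I,t+R@np.array([x,gy,-b])).round(0))
E
```

```text
c3 [ 0.4796 -0.2386  0.076 ]
c2 [ 0.4732 -0.1556  0.076 ]
[ 0.48101152 -0.24219304  0.04730336]
-0.031 -0.011 0.0 [224. 272.]
-0.031 -0.011 0.019 [217. 290.]
-0.031 -0.011 0.038 [210. 313.]
-0.031 0.011 0.0 [222. 231.]
-0.031 0.011 0.019 [215. 246.]
-0.031 0.011 0.038 [207. 265.]
0.031 -0.011 0.0 [345. 272.]
0.031 -0.011 0.019 [351. 290.]
0.031 -0.011 0.038 [360. 313.]
0.031 0.011 0.0 [347. 231.]
0.031 0.011 0.019 [354. 246.]
0.031 0.011 0.038 [363. 265.]
```

```bash
python3 - <<'E'
from h import *
I=r.camera_info("scene")
s=r.state();t=s["tcp_pos"];R=s["tool_rot"]
for gy in(-.031,.031):
    for b in (.0,.01,.019,.03,.04): print(gy,b,w2pix(I,t+R@np.array([0,gy,-b])).round(0))
print("rim",[w2pix(I,[.480+.028*c,-.241+.028*d,.076]).round(0).tolist() for c,d in((1,0),(0,1),(-1,0),(0,-1))])
a=cv2.imread("pics/s5.png");b=cv2.imread("pics/w5.png")
cv2.imwrite("pics/v6.png",np.hstack([cv2.resize(a[190:260,265:335],(400,400),interpolation=cv2.INTER_CUBIC),cv2.resize(b[220:400,180:380],(400,400))]))
E
```

```text
-0.031 0.0 [289. 246.]
-0.031 0.01 [289. 242.]
-0.031 0.019 [289. 238.]
-0.031 0.03 [289. 234.]
-0.031 0.04 [289. 229.]
0.031 0.0 [306. 234.]
0.031 0.01 [306. 230.]
0.031 0.019 [306. 227.]
0.031 0.03 [306. 222.]
0.031 0.04 [306. 218.]
rim [[305.0, 224.0], [287.0, 224.0], [288.0, 233.0], [307.0, 232.0]]
```

View pics/v6.png

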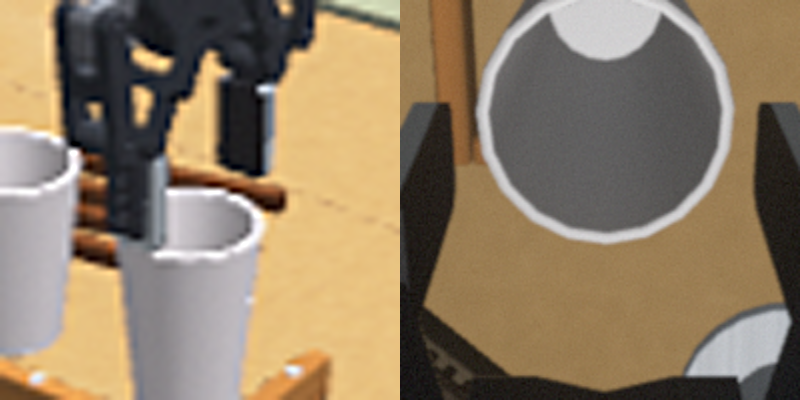

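Both views show the fingertips at this opening standing about 33 mm behind the nominal TCP, i.e. at rim height — that is why the first grip slipped over the rim. Lowering 28 mm more, then closing.

```bash
python3 -m pendant '[[[-1,2.5,0,0,0,0,0.6],[0,0,-7,0,0,0,0.6],[0,0,-7,0,0,0,0.6],[0,0,-7,0,0,0,0.6],[0,0,-7,0,0,0,0.6],[0,0,0,0,0,0,0.6]]]'
python3 -m pendant '[[[0,0,0,0,0,0,0.3],[0,0,0,0,0,0,0.2],[0,0,0,0,0,0,0],[0,0,0,0,0,0,-0.5],[0,0,0,0,0,0,-1],[0,0,0,0,0,0,-1]]]'
```

```text
time_s: 9.43
tcp_pos: [0.4796, -0.2395, 0.0186]
tool_rot: [[-0.073, 0.997, -0.001], [0.997, 0.073, 0.001], [0.001, -0.001, -1.0]]
force: [0.4, -0.4, 0.0]
finger_gap: 0.0684
grasp_force: 0.0
time_s: 10.18
tcp_pos: [0.4802, -0.2399, 0.0199]
tool_rot: [[-0.073, 0.997, 0.001], [0.997, 0.073, -0.001], [-0.001, 0.001, -1.0]]
force: [-1.7, 0.6, 5.8]
finger_gap: 0.0532
grasp_force: 62.0
```

```bash
python3 -m pendant '[[[0,0,10,0,0,0,-1],[0,0,30,0,0,0,-1],[0,0,40,0,0,0,-1],[0,0,30,0,0,0,-1],[18,-33,0,0,0,0,-1],[19,-34,0,0,0,0,-1],[19,-34,0,0,0,0,-1],[18,-33,0,0,0,0,-1],[0,0,0,0,0,0,-1],[0,0,0,0,0,0,-1],[0,0,0,0,0,0,-1]]]'
python3 - <<'E'
from h import *
i,a=shot("scene","s7.png"); i2,b=shot("wrist","w7.png"); i3,c=shot("top","t7.png")
A=cv2.resize(a[170:300,330:440],(355,420));C=cv2.resize(c[180:260,350:440],(445,396),interpolation=cv2.INTER_CUBIC)
cv2.imwrite("pics/v7.png",np.hstack([A,cv2.copyMakeBorder(C,0,24,0,0,0)]))
E
```

```text
time_s: 11.55
tcp_pos: [0.5537, -0.3728, 0.1299]
tool_rot: [[-0.073, 0.997, 0.0], [0.997, 0.073, -0.0], [-0.0, 0.0, -1.0]]
force: [0.2, -0.6, -0.6]
finger_gap: 0.0532
grasp_force: 63.0
```

View pics/v7.png

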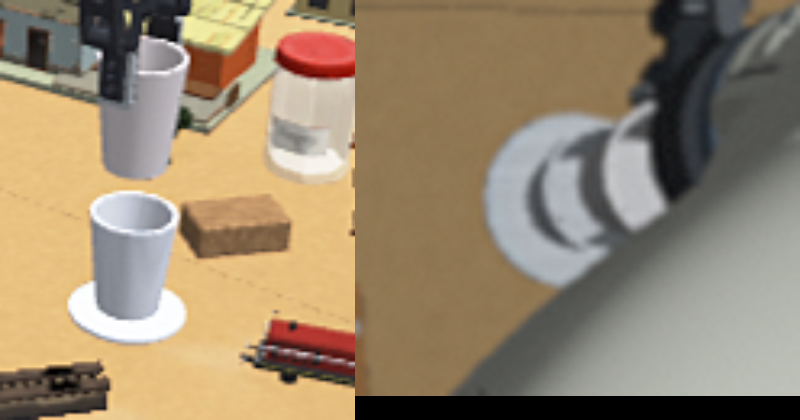

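Scene crop: the cup hangs over the holder (cup foot (136,170), holder rim (132,213)), centred to about 1 mm. Lowering.

```bash
python3 -m pendant '[[[0,-0.5,-15,0,0,0,-1],[0,0,-15,0,0,0,-1],[0,0,-10,0,0,0,-1],[0,0,-8,0,0,0,-1],[0,0,-5,0,0,0,-1],[0,0,0,0,0,0,-1],[0,0,0,0,0,0,-1]]]'
python3 -m pendant '[[[0,0,-2,0,0,0,-1],[0,0,-2,0,0,0,-1],[0,0,0,0,0,0,-1]]]'
```

```text
time_s: 12.58
tcp_pos: [0.5542, -0.3744, 0.0767]
tool_rot: [[-0.073, 0.997, 0.0], [0.997, 0.073, -0.0], [-0.0, 0.0, -1.0]]
force: [-1.2, 0.6, -0.4]
finger_gap: 0.0534
grasp_force: 63.0
time_s: 12.95
tcp_pos: [0.5541, -0.3742, 0.0722]
tool_rot: [[-0.073, 0.997, 0.0], [0.997, 0.073, -0.0], [-0.0, 0.0, -1.0]]
force: [1.0, -0.3, -0.9]
finger_gap: 0.0532
grasp_force: 63.0
```

```bash
python3 -m pendant '[[[0,0,-1.5,0,0,0,-1],[0,0,-1.5,0,0,0,-1],[0,0,0,0,0,0,-1]]]'
python3 -m pendant '[[[0,0,0,0,0,0,0.3],[0,0,0,0,0,0,0.35],[0,0,0,0,0,0,0.5],[0,0,0,0,0,0,0.7],[0,0,0,0,0,0,0.9],[0,0,0,0,0,0,0.9],[0,0,20,0,0,0,0.9],[0,0,40,0,0,0,0.9],[0,0,50,0,0,0,0.9],[0,0,30,0,0,0,0.9],[0,0,0,0,0,0,0.9],[0,0,0,0,0,0,0.9]]]'
python3 - <<'E'
from h import *
i,a=shot("scene","s8.png"); i3,c=shot("top","t8.png");i2,b=shot("wrist","w8.png")
# light-pixel silhouette of holder+cup: print widths by row
h=cv2.cvtColor(a,cv2.COLOR_BGR2HSV);m=((h[...,1]<40)&(h[...,2]>110))
S=r.camera_info("scene")
for z in(.076,.118,.123): print(z,w2pix(S,[.5545,-.3742,z]).round(1))
for v in range(190,285,5):
    k=np.where(m[v,345:400])[0]+345; print(v,(k.min(),k.max()) if len(k) else None,end=' ')
E
```

```text
time_s: 13.32
tcp_pos: [0.5542, -0.3742, 0.0693]
tool_rot: [[-0.073, 0.997, 0.0], [0.997, 0.073, -0.0], [-0.0, 0.0, -1.0]]
force: [2.4, -0.3, 0.9]
finger_gap: 0.0531
grasp_force: 63.1
time_s: 14.82
tcp_pos: [0.5538, -0.374, 0.2083]
tool_rot: [[-0.073, 0.997, -0.001], [0.997, 0.073, 0.001], [0.001, -0.001, -1.0]]
force: [0.4, 0.4, 0.0]
finger_gap: 0.0811
grasp_force: 0.0
0.076 [369.9 234.9]
0.118 [371.4 216.9]
0.123 [371.6 214.7]
190 (np.int64(348), np.int64(357)) 195 (np.int64(350), np.int64(372)) 200 (np.int64(369), np.int64(399)) 205 (np.int64(390), np.int64(399)) 210 (np.int64(365), np.int64(378)) 215 (np.int64(359), np.int64(386)) 220 (np.int64(360), np.int64(385)) 225 (np.int64(360), np.int64(384)) 230 (np.int64(360), np.int64(383)) 235 (np.int64(358), np.int64(384)) 240 (np.int64(359), np.int64(383)) 245 (np.int64(360), np.int64(382)) 250 (np.int64(359), np.int64(381)) 255 (np.int64(359), np.int64(380)) 260 (np.int64(353), np.int64(382)) 265 (np.int64(351), np.int64(386)) 270 (np.int64(354), np.int64(386)) 275 (np.int64(363), np.int64(379)) 280 None
```

Cup nested upright (rim ≈ z 0.12). Next cup2.

```bash
python3 -m pendant '[[[-16,43.5,0,0,0,0,0.8],[-16,43.5,0,0,0,0,0.8],[-16,43.5,0,0,0,0,0.8],[-16,43.5,0,0,0,0,0.8],[-16,43.5,0,0,0,0,0.8],[0,0,0,0,0,0,0.8],[0,0,-50,0,0,0,0.8],[0,0,-50,0,0,0,0.8],[0,0,-45,0,0,0,0.8],[0,0,-30,0,0,0,0.8],[0,0,-15,0,0,0,0.8],[0,0,0,0,0,0,0.8],[0,0,0,0,0,0,0.8]]]'
python3 -m pendant '[[[0,0,0,0,0,0,0.3],[0,0,0,0,0,0,0.2],[0,0,0,0,0,0,0],[0,0,0,0,0,0,-0.5],[0,0,0,0,0,0,-1],[0,0,0,0,0,0,-1]]]'
```

```text
time_s: 16.6
tcp_pos: [0.4743, -0.1572, 0.0196]
tool_rot: [[-0.073, 0.997, 0.0], [0.997, 0.073, -0.0], [-0.0, 0.0, -1.0]]
force: [0.0, 0.2, -0.4]
finger_gap: 0.0771
grasp_force: 0.0
time_s: 17.35
tcp_pos: [0.4746, -0.1571, 0.0208]
tool_rot: [[-0.073, 0.997, 0.002], [0.997, 0.073, -0.001], [-0.002, 0.002, -1.0]]
force: [-2.6, 1.0, 9.0]
finger_gap: 0.0531
grasp_force: 61.0
```

```bash
python3 -m pendant '[[[0,0,10,0,0,0,-1],[0,0,40,0,0,0,-1],[0,0,50,0,0,0,-1],[0,0,55,0,0,0,-1],[16,-43.5,0,0,0,0,-1],[16,-43.5,0,0,0,0,-1],[16,-43.5,0,0,0,0,-1],[16,-43.5,0,0,0,0,-1],[16,-43.5,0,0,0,0,-1],[0,0,0,0,0,0,-1],[0,0,0,0,0,0,-1],[0,0,-10,0,0,0,-1],[0,0,0,0,0,0,-1],[0,0,0,0,0,0,-1]]]'
python3 - <<'E'
from h import *
i,a=shot("scene","s9.png")
h=cv2.cvtColor(a,cv2.COLOR_BGR2HSV);m=((h[...,1]<40)&(h[...,2]>110))
for v in range(165,280,4):
    k=np.where(m[v,345:400])[0]+345; print(v,(k.min(),k.max()) if len(k) else None,end=' ')
E
```

```text
time_s: 19.1
tcp_pos: [0.554, -0.3736, 0.1646]
tool_rot: [[-0.074, 0.997, 0.0], [0.997, 0.074, -0.0], [-0.0, 0.0, -1.0]]
force: [0.1, 0.5, -1.4]
finger_gap: 0.053
grasp_force: 63.0
165 (np.int64(387), np.int64(388)) 169 (np.int64(361), np.int64(387)) 173 (np.int64(361), np.int64(389)) 177 (np.int64(345), np.int64(388)) 181 (np.int64(346), np.int64(387)) 185 (np.int64(345), np.int64(386)) 189 (np.int64(346), np.int64(386)) 193 (np.int64(345), np.int64(385)) 197 (np.int64(350), np.int64(384)) 201 (np.int64(362), np.int64(398)) 205 (np.int64(363), np.int64(399)) 209 (np.int64(369), np.int64(394)) 213 (np.int64(360), np.int64(384)) 217 (np.int64(359), np.int64(386)) 221 (np.int64(360), np.int64(385)) 225 (np.int64(360), np.int64(384)) 229 (np.int64(360), np.int64(383)) 233 (np.int64(358), np.int64(383)) 237 (np.int64(358), np.int64(385)) 241 (np.int64(359), np.int64(383)) 245 (np.int64(360), np.int64(382)) 249 (np.int64(359), np.int64(382)) 253 (np.int64(359), np.int64(381)) 257 (np.int64(358), np.int64(380)) 261 (np.int64(352), np.int64(384)) 265 (np.int64(351), np.int64(386)) 269 (np.int64(353), np.int64(386)) 273 (np.int64(359), np.int64(383)) 277 None
```

```bash
python3 -m pendant '[[[0.5,-1,-15,0,0,0,-1],[0,0,-15,0,0,0,-1],[0,0,-10,0,0,0,-1],[0,0,-6,0,0,0,-1],[0,0,-4,0,0,0,-1],[0,0,0,0,0,0,-1],[0,0,0,0,0,0,-1]]]'
python3 -m pendant '[[[0,0,-1.5,0,0,0,-1],[0,0,0,0,0,0,-1]]]'
```

```text
time_s: 20.02
tcp_pos: [0.5546, -0.3752, 0.1145]
tool_rot: [[-0.073, 0.997, 0.0], [0.997, 0.073, -0.0], [-0.0, 0.0, -1.0]]
force: [1.3, -0.7, -1.6]
finger_gap: 0.053
grasp_force: 63.0
time_s: 20.27
tcp_pos: [0.5548, -0.3754, 0.1132]
tool_rot: [[-0.073, 0.997, 0.001], [0.997, 0.073, -0.001], [-0.001, 0.001, -1.0]]
force: [0.2, -0.5, 1.5]
finger_gap: 0.0528
grasp_force: 63.3
```

```bash
python3 -m pendant '[[[0,0,0,0,0,0,0.3],[0,0,0,0,0,0,0.35],[0,0,0,0,0,0,0.5],[0,0,0,0,0,0,0.7],[0,0,0,0,0,0,0.8],[0,0,0,0,0,0,0.8],[0,0,20,0,0,0,0.8],[0,0,40,0,0,0,0.8],[0,0,30,0,0,0,0.8],[-14.4,48.7,0,0,0,0,0.8],[-14.4,48.7,0,0,0,0,0.8],[-14.4,48.7,0,0,0,0,0.8],[-14.4,48.7,0,0,0,0,0.8],[-14.4,48.7,0,0,0,0,0.8],[-14.4,48.7,0,0,0,0,0.8],[0,0,0,0,0,0,0.8],[0,0,0,0,0,0,0.8],[0,0,0,0,0,0,0.8]]]'
python3 - <<'E'
from h import *
i,a=shot("scene","s10.png"); i2,b=shot("wrist","w10.png")
h=cv2.cvtColor(a,cv2.COLOR_BGR2HSV);m=((h[...,1]<40)&(h[...,2]>110))
for v in range(185,240,3):
    k=np.where(m[v,355:395])[0]+355; print(v,(k.min(),k.max()) if len(k) else None,end=' ')
# rims in the wrist view: bright thin ring -> contours
h=cv2.cvtColor(b,cv2.COLOR_BGR2HSV);m=((h[...,1]<60)&(h[...,2]>60)).astype(np.uint8)*255
m[300:]=0
for c in cv2.findContours(m,cv2.RETR_EXTERNAL,cv2.CHAIN_APPROX_NONE)[0]:
    if cv2.contourArea(c)>800:
        print("\n",cv2.boundingRect(c))
        x,y,w,hh=cv2.boundingRect(c)
        pts=c[:,0]; low=pts[pts[:,1]>y+hh-35]; (cx,cy),ra=cv2.minEnclosingCircle(c)
        print(pix2w(i2,x+w/2,y+hh-w/2*1.03,.076).round(4))
E
```

```text
time_s: 22.52
tcp_pos: [0.4685, -0.0839, 0.2026]
tool_rot: [[-0.072, 0.997, -0.0], [0.997, 0.072, -0.0], [-0.0, -0.0, -1.0]]
force: [-0.1, 1.4, 0.9]
finger_gap: 0.0768
grasp_force: 0.0
185 (np.int64(355), np.int64(362)) 188 (np.int64(355), np.int64(360)) 191 (np.int64(355), np.int64(383)) 194 (np.int64(355), np.int64(387)) 197 (np.int64(357), np.int64(388)) 200 (np.int64(360), np.int64(391)) 203 (np.int64(361), np.int64(394)) 206 (np.int64(361), np.int64(393)) 209 (np.int64(361), np.int64(394)) 212 (np.int64(362), np.int64(384)) 215 (np.int64(359), np.int64(385)) 218 (np.int64(359), np.int64(386)) 221 (np.int64(360), np.int64(385)) 224 (np.int64(360), np.int64(384)) 227 (np.int64(360), np.int64(384)) 230 (np.int64(360), np.int64(383)) 233 (np.int64(358), np.int64(382)) 236 (np.int64(358), np.int64(385)) 239 (np.int64(358), np.int64(384)) 
 (249, 152, 67, 69)
[ 0.4675 -0.0809  0.076 ]

 (243, 67, 72, 74)
[ 0.4601 -0.0156  0.076 ]
```

```bash
python3 -m pendant '[[[-0.5,1.5,-50,0,0,0,0.8],[0,0,-50,0,0,0,0.8],[0,0,-45,0,0,0,0.8],[0,0,-26,0,0,0,0.8],[0,0,-12,0,0,0,0.8],[0,0,0,0,0,0,0.8],[0,0,0,0,0,0,0.8]]]'
python3 -m pendant '[[[0,0,0,0,0,0,0.3],[0,0,0,0,0,0,0.2],[0,0,0,0,0,0,0],[0,0,0,0,0,0,-0.5],[0,0,0,0,0,0,-1],[0,0,0,0,0,0,-1]]]'
```

```text
time_s: 23.5
tcp_pos: [0.4684, -0.0819, 0.0208]
tool_rot: [[-0.073, 0.997, 0.002], [0.997, 0.073, -0.001], [-0.001, 0.001, -1.0]]
force: [-0.4, 0.3, 0.5]
finger_gap: 0.0768
grasp_force: 0.0
time_s: 24.25
tcp_pos: [0.4683, -0.0818, 0.0213]
tool_rot: [[-0.073, 0.997, 0.002], [0.997, 0.073, -0.001], [-0.001, 0.002, -1.0]]
force: [-2.2, 1.2, 12.2]
finger_gap: 0.0534
grasp_force: 60.5
```

```bash
python3 -m pendant '[[[0,0,10,0,0,0,-1],[0,0,40,0,0,0,-1],[0,0,50,0,0,0,-1],[0,0,50,0,0,0,-1],[0,0,45,0,0,0,-1],[12.3,-41.9,0,0,0,0,-1],[12.3,-41.9,0,0,0,0,-1],[12.3,-41.9,0,0,0,0,-1],[12.3,-41.9,0,0,0,0,-1],[12.3,-41.9,0,0,0,0,-1],[12.3,-41.9,0,0,0,0,-1],[12.3,-41.9,0,0,0,0,-1],[0,0,0,0,0,0,-1],[0,0,0,0,0,0,-1],[0,0,0,0,0,0,-1]]]'
python3 - <<'E'
from h import *
i,a=shot("scene","s11.png");i,c=shot("top","t11.png")
h=cv2.cvtColor(a,cv2.COLOR_BGR2HSV);m=((h[...,1]<40)&(h[...,2]>110))
for v in range(150,240,4):
    k=np.where(m[v,350:400])[0]+350; print(v,(k.min(),k.max()) if len(k) else None,end=' ')
for z in (.12,.165,.195,.27): print(z,w2pix(i if 0 else r.camera_info("scene"),[.5545,-.3745,z]).round(1))
E
```

```text
time_s: 26.12
tcp_pos: [0.5536, -0.3738, 0.2156]
tool_rot: [[-0.074, 0.997, 0.001], [0.997, 0.074, -0.0], [-0.0, 0.0, -1.0]]
force: [-0.1, 0.3, -0.9]
finger_gap: 0.0535
grasp_force: 63.1
150 (np.int64(363), np.int64(392)) 154 (np.int64(373), np.int64(390)) 158 (np.int64(373), np.int64(390)) 162 (np.int64(364), np.int64(389)) 166 (np.int64(364), np.int64(388)) 170 (np.int64(362), np.int64(387)) 174 (np.int64(360), np.int64(386)) 178 (np.int64(351), np.int64(386)) 182 (np.int64(350), np.int64(385)) 186 (np.int64(350), np.int64(382)) 190 (np.int64(350), np.int64(380)) 194 (np.int64(350), np.int64(387)) 198 (np.int64(360), np.int64(399)) 202 (np.int64(360), np.int64(397)) 206 (np.int64(361), np.int64(398)) 210 (np.int64(361), np.int64(384)) 214 (np.int64(359), np.int64(384)) 218 (np.int64(359), np.int64(386)) 222 (np.int64(360), np.int64(385)) 226 (np.int64(360), np.int64(384)) 230 (np.int64(360), np.int64(383)) 234 (np.int64(358), np.int64(384)) 238 (np.int64(358), np.int64(385)) 0.12 [371.6 216. ]
0.165 [373.2 195.9]
0.195 [374.3 182. ]
0.27 [377.1 145.8]
```

```bash
python3 -m pendant '[[[0.7,-1,-15,0,0,0,-1],[0,0,-15,0,0,0,-1],[0,0,-12,0,0,0,-1],[0,0,-8,0,0,0,-1],[0,0,-4,0,0,0,-1],[0,0,-1,0,0,0,-1],[0,0,0,0,0,0,-1],[0,0,0,0,0,0,-1]]]'
python3 -m pendant '[[[0,0,-1.5,0,0,0,-1],[0,0,0,0,0,0,-1]]]'
```

```text
time_s: 27.22
tcp_pos: [0.5545, -0.3759, 0.1601]
tool_rot: [[-0.073, 0.997, 0.0], [0.997, 0.073, -0.0], [-0.0, 0.0, -1.0]]
force: [-0.1, -0.1, 0.1]
finger_gap: 0.0535
grasp_force: 63.1
time_s: 27.48
tcp_pos: [0.5545, -0.3759, 0.1585]
tool_rot: [[-0.073, 0.997, 0.0], [0.997, 0.073, -0.0], [-0.0, 0.0, -1.0]]
force: [0.3, -0.4, 0.8]
finger_gap: 0.0536
grasp_force: 63.2
```

```bash
python3 -m pendant '[[[0,0,0,0,0,0,0.3],[0,0,0,0,0,0,0.35],[0,0,0,0,0,0,0.5],[0,0,0,0,0,0,0.7],[0,0,0,0,0,0,0.8],[0,0,0,0,0,0,0.8],[0,0,20,0,0,0,0.8],[0,0,40,0,0,0,0.8],[0,0,20,0,0,0,0.8],[-13.5,51.5,0,0,0,0,0.8],[-13.5,51.5,0,0,0,0,0.8],[-13.5,51.5,0,0,0,0,0.8],[-13.5,51.5,0,0,0,0,0.8],[-13.5,51.5,0,0,0,0,0.8],[-13.5,51.5,0,0,0,0,0.8],[-13.5,51.5,-20,0,0,0,0.8],[0,0,-20,0,0,0,0.8],[0,0,0,0,0,0,0.8],[0,0,0,0,0,0,0.8]]]'
python3 - <<'E'
from h import *
i,a=shot("scene","s12.png"); i2,b=shot("wrist","w12.png")
h=cv2.cvtColor(a,cv2.COLOR_BGR2HSV);m=((h[...,1]<40)&(h[...,2]>110))
for v in range(170,225,4):
    k=np.where(m[v,355:395])[0]+355; print(v,(k.min(),k.max()) if len(k) else None,end=' ')
h=cv2.cvtColor(b,cv2.COLOR_BGR2HSV);m=((h[...,1]<60)&(h[...,2]>60)).astype(np.uint8)*255
m[300:]=0
for c in cv2.findContours(m,cv2.RETR_EXTERNAL,cv2.CHAIN_APPROX_NONE)[0]:
    if cv2.contourArea(c)>800:
        x,y,w,hh=cv2.boundingRect(c)
        print("\n",(x,y,w,hh),pix2w(i2,x+w/2,y+hh-w/2*1.03,.076).round(4))
E
```

```text
time_s: 29.85
tcp_pos: [0.4604, -0.0158, 0.199]
tool_rot: [[-0.072, 0.997, 0.001], [0.997, 0.072, -0.0], [-0.0, 0.001, -1.0]]
force: [0.5, 0.8, -0.3]
finger_gap: 0.0766
grasp_force: 0.0
170 (np.int64(362), np.int64(385)) 174 (np.int64(360), np.int64(390)) 178 (np.int64(359), np.int64(390)) 182 (np.int64(355), np.int64(389)) 186 (np.int64(355), np.int64(389)) 190 (np.int64(355), np.int64(388)) 194 (np.int64(355), np.int64(388)) 198 (np.int64(360), np.int64(389)) 202 (np.int64(361), np.int64(394)) 206 (np.int64(362), np.int64(393)) 210 (np.int64(362), np.int64(385)) 214 (np.int64(360), np.int64(384)) 218 (np.int64(360), np.int64(386)) 222 (np.int64(360), np.int64(385)) 
 (249, 153, 68, 70) [ 0.4602 -0.0133  0.076 ]
```

```bash
python3 -m pendant '[[[0,1.2,-50,0,0,0,0.8],[0,0,-50,0,0,0,0.8],[0,0,-42,0,0,0,0.8],[0,0,-25,0,0,0,0.8],[0,0,-12,0,0,0,0.8],[0,0,0,0,0,0,0.8],[0,0,0,0,0,0,0.8]]]'
python3 -m pendant '[[[0,0,0,0,0,0,0.3],[0,0,0,0,0,0,0.2],[0,0,0,0,0,0,0],[0,0,0,0,0,0,-0.5],[0,0,0,0,0,0,-1],[0,0,0,0,0,0,-1]]]'
```

```text
time_s: 30.82
tcp_pos: [0.4607, -0.0144, 0.0203]
tool_rot: [[-0.073, 0.997, 0.002], [0.997, 0.073, -0.0], [-0.0, 0.002, -1.0]]
force: [-1.4, -0.1, -0.5]
finger_gap: 0.0771
grasp_force: 0.0
time_s: 31.58
tcp_pos: [0.4607, -0.0143, 0.0208]
tool_rot: [[-0.073, 0.997, 0.002], [0.997, 0.073, -0.001], [-0.001, 0.002, -1.0]]
force: [-2.1, 0.3, 12.8]
finger_gap: 0.0537
grasp_force: 60.3
```

```bash
python3 -m pendant '[[[0,0,10,0,0,0,-1],[0,0,40,0,0,0,-1],[0,0,50,0,0,0,-1],[0,0,50,0,0,0,-1],[0,0,50,0,0,0,-1],[0,0,40,0,0,0,-1],[11.7,-45.1,0,0,0,0,-1],[11.7,-45.1,0,0,0,0,-1],[11.7,-45.1,0,0,0,0,-1],[11.7,-45.1,0,0,0,0,-1],[11.7,-45.1,0,0,0,0,-1],[11.7,-45.1,0,0,0,0,-1],[11.7,-45.1,0,0,0,0,-1],[11.7,-45.1,0,0,0,0,-1],[0,0,0,0,0,0,-1],[0,0,0,0,0,0,-1],[0,0,0,0,0,0,-1]]]'
python3 - <<'E'
from h import *
i,a=shot("scene","s13.png")
h=cv2.cvtColor(a,cv2.COLOR_BGR2HSV);m=((h[...,1]<40)&(h[...,2]>110))
for v in range(130,205,4):
    k=np.where(m[v,350:400])[0]+350; print(v,(k.min(),k.max()) if len(k) else None,end=' ')
E
```

```text
time_s: 33.7
tcp_pos: [0.5535, -0.3738, 0.2601]
tool_rot: [[-0.074, 0.997, 0.001], [0.997, 0.074, -0.0], [-0.0, 0.001, -1.0]]
force: [0.1, 0.0, 0.3]
finger_gap: 0.0533
grasp_force: 63.1
130 (np.int64(375), np.int64(394)) 134 (np.int64(375), np.int64(392)) 138 (np.int64(352), np.int64(392)) 142 (np.int64(366), np.int64(391)) 146 (np.int64(366), np.int64(390)) 150 (np.int64(366), np.int64(390)) 154 (np.int64(366), np.int64(388)) 158 (np.int64(367), np.int64(387)) 162 (np.int64(367), np.int64(386)) 166 (np.int64(364), np.int64(367)) 170 (np.int64(362), np.int64(385)) 174 (np.int64(360), np.int64(390)) 178 (np.int64(359), np.int64(390)) 182 (np.int64(350), np.int64(389)) 186 (np.int64(350), np.int64(388)) 190 (np.int64(350), np.int64(388)) 194 (np.int64(350), np.int64(388)) 198 (np.int64(353), np.int64(399)) 202 (np.int64(361), np.int64(397))
```

```bash
python3 -m pendant '[[[0.4,-0.4,-15,0,0,0,-1],[0,0,-15,0,0,0,-1],[0,0,-12,0,0,0,-1],[0,0,-8,0,0,0,-1],[0,0,-4,0,0,0,-1],[0,0,-1,0,0,0,-1],[0,0,0,0,0,0,-1],[0,0,0,0,0,0,-1]]]'
python3 -m pendant '[[[0,0,-1.5,0,0,0,-1],[0,0,0,0,0,0,-1]]]'
```

```text
time_s: 34.75
tcp_pos: [0.554, -0.3754, 0.2046]
tool_rot: [[-0.073, 0.997, 0.0], [0.997, 0.073, -0.0], [-0.0, 0.0, -1.0]]
force: [-0.1, 0.7, -0.5]
finger_gap: 0.0534
grasp_force: 63.1
time_s: 35.0
tcp_pos: [0.5539, -0.3753, 0.2027]
tool_rot: [[-0.073, 0.997, -0.0], [0.997, 0.073, 0.0], [0.0, -0.0, -1.0]]
force: [-0.3, 0.2, 0.6]
finger_gap: 0.0534
grasp_force: 63.1
```

```bash
python3 -m pendant '[[[0,0,0,0,0,0,0.3],[0,0,0,0,0,0,0.35],[0,0,0,0,0,0,0.5],[0,0,0,0,0,0,0.7],[0,0,0,0,0,0,0.8],[0,0,0,0,0,0,0.8],[0,0,20,0,0,0,0.8],[0,0,40,0,0,0,0.8],[0,0,10,0,0,0,0.8]]]'
python3 - <<'E'
from h import *
I=r.camera_info("top")
P=lambda x,y:(135+x/2.75,170+y/2.75)
for n,p,z in [("grip",P(38,155),.081),("cradle",P(60,160),.024),("cTL",P(30,84),.024),("cTR",P(85,84),.024),("cBR",P(90,235),.024),("cBL",P(33,237),.024)]: print(n,pix2w(I,*p,z).round(4))
E
```

```text
time_s: 36.12
tcp_pos: [0.5544, -0.3757, 0.2755]
tool_rot: [[-0.073, 0.997, 0.003], [0.997, 0.073, -0.003], [-0.003, 0.003, -1.0]]
force: [0.7, -1.1, 0.9]
finger_gap: 0.0771
grasp_force: 0.0
grip [0.5266 0.1317 0.081 ]
cradle [0.5261 0.1275 0.024 ]
cTL [0.5844 0.1528 0.024 ]
cTR [0.5853 0.1104 0.024 ]
cBR [0.4691 0.1023 0.024 ]
cBL [0.4667 0.1459 0.024 ]
```

```bash
python3 -m pendant '[[[-2.7,50.9,0,0,0,0.156,0.8],[-2.7,50.9,0,0,0,0.156,0.8],[-2.7,50.9,0,0,0,0.156,0.8],[-2.7,50.9,0,0,0,0.156,0.8],[-2.7,50.9,-10,0,0,0.156,0.8],[-2.7,50.9,-10,0,0,0.156,0.6],[-2.7,50.9,-10,0,0,0.156,0.6],[-2.7,50.9,-10,0,0,0.156,0.6],[-2.7,50.9,-10,0,0,0.156,0.6],[-2.7,50.9,-10,0,0,0.156,0.6],[0,0,0,0,0,0,0.6],[0,0,0,0,0,0,0.6],[0,0,0,0,0,0,0.6]]]'
python3 - <<'E'
from h import *
i,a=shot("scene","s14.png"); i2,b=shot("wrist","w14.png"); i3,c=shot("top","t14.png")
print(r.state()["joints"].round(2))
A=cv2.resize(a[130:270,130:400],(400,207)); C=cv2.resize(c[170:300,190:430],(400,217))
cv2.imwrite("pics/v14.png",np.hstack([cv2.resize(b[:,80:480],(400,420)),np.vstack([A,C])[:420] if 0 else cv2.copyMakeBorder(np.vstack([A,C]),0,0,0,0,0)[:420]]))
E
```

```text
time_s: 37.75
tcp_pos: [0.5271, 0.1327, 0.2129]
tool_rot: [[-0.998, -0.06, 0.0], [-0.06, 0.998, -0.0], [-0.0, -0.0, -1.0]]
force: [-0.6, -0.4, 0.2]
finger_gap: 0.0679
grasp_force: 0.0
[ 0.09  0.24  0.03  1.36 -0.    0.03]
```

View pics/v14.png

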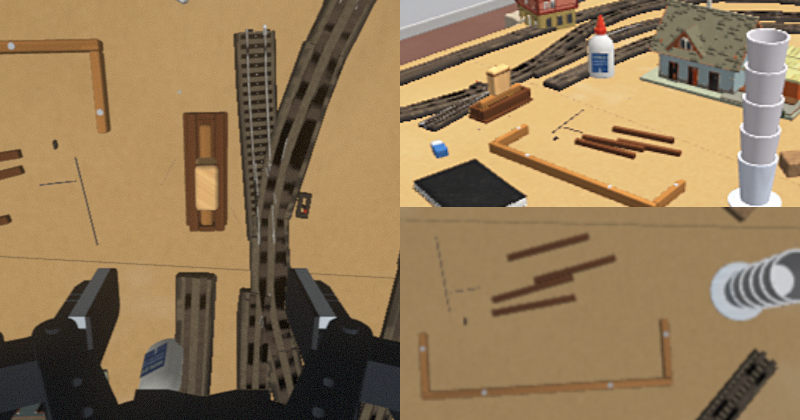

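Wrist: rake grip's top face centred near pixel (287,187), cradle upright in the picture (slot vertical); top/scene: all four cups are stacked in the holder and one stick has been knocked aside.

```bash
python3 - <<'E'
from h import *
I=r.camera_info("wrist"); b=cv2.imread("pics/w14.png")
h=cv2.cvtColor(b,cv2.COLOR_BGR2HSV)
c=b[186,260:315]; print(c.tolist()[10:45])
m=((h[...,2]>185)).astype(np.uint8); m[:, :262]=0; m[:,312:]=0; m[:150]=0; m[230:]=0
ys,xs=np.where(m); print(xs.min(),xs.max(),ys.min(),ys.max(),len(xs))
pts=np.c_[xs,ys].astype(np.float32); print(cv2.minAreaRect(pts))
for p,z in [((287,187),.081),((275,170),.081),((299,170),.081)]: print(pix2w(I,*p,z).round(4))
for n,p in [("TL",(265,113)),("TR",(305,114)),("BR",(306,230)),("BL",(266,231))]: print(n,pix2w(I,*p,.024).round(4))
E
```

```text
[[42, 64, 95], [38, 59, 99], [40, 69, 101], [35, 64, 97], [47, 75, 108], [80, 123, 157], [105, 161, 199], [109, 164, 206], [109, 167, 210], [107, 163, 212], [115, 173, 219], [110, 170, 220], [114, 174, 221], [113, 172, 222], [115, 175, 223], [113, 170, 220], [114, 174, 220], [115, 175, 220], [118, 179, 225], [115, 178, 223], [117, 180, 224], [122, 183, 227], [111, 175, 222], [119, 180, 223], [111, 169, 212], [101, 153, 192], [93, 140, 174], [77, 117, 146], [59, 87, 117], [34, 62, 94], [43, 64, 104], [40, 65, 104], [42, 67, 107], [40, 61, 93], [34, 54, 84]]
262 311 151 229 890
((286.5, 190.0), (78.0, 49.0), 90.0)
[0.5244 0.1368 0.081 ]
[0.5105 0.1259 0.081 ]
[0.5093 0.1458 0.081 ]
TL [0.4679 0.1131 0.024 ]
TR [0.4665 0.1508 0.024 ]
BR [0.5827 0.161  0.024 ]
BL [0.5863 0.1197 0.024 ]
```

```bash
python3 -m pendant '[[[-2,2.8,-50,0,0,0.005,0.3],[0,0,-50,0,0,0,0.3],[0,0,-40,0,0,0,0.3],[0,0,-25,0,0,0,0.3],[0,0,-12,0,0,0,0.3],[0,0,0,0,0,0,0.3],[0,0,0,0,0,0,0.2]]]'
python3 -m pendant '[[[0,0,0,0,0,0,-0.1],[0,0,0,0,0,0,-0.3],[0,0,0,0,0,0,-0.5],[0,0,0,0,0,0,-1],[0,0,0,0,0,0,-1],[0,0,0,0,0,0,-1]]]'
```

```text
time_s: 38.78
tcp_pos: [0.5257, 0.1365, 0.0369]
tool_rot: [[-0.998, -0.067, 0.002], [-0.067, 0.998, 0.0], [-0.002, 0.0, -1.0]]
force: [-0.4, -0.3, -0.1]
finger_gap: 0.051
grasp_force: 0.0
time_s: 39.52
tcp_pos: [0.5252, 0.1365, 0.0363]
tool_rot: [[-0.998, -0.067, 0.001], [-0.067, 0.998, 0.0], [-0.001, 0.0, -1.0]]
force: [-0.9, -0.8, 6.2]
finger_gap: 0.0182
grasp_force: 59.5
```

```bash
cat >> h.py <<'E'
O=np.array([.0010,.0036]) # wrist minus top
def sticks(fn="t.png",fresh=True):
    I=r.camera_info("top"); im=r.camera("top")[:,:,::-1].copy() if fresh else cv2.imread("pics/"+fn)
    if fresh: cv2.imwrite("pics/"+fn,im)
    h=cv2.cvtColor(im,cv2.COLOR_BGR2HSV); m=((h[...,2]<105)&(h[...,1]>110)).astype(np.uint8)
    m[:150]=0;m[295:]=0;m[:,:205]=0;m[:,375:]=0
    out=[]
    for c in cv2.findContours(m,cv2.RETR_EXTERNAL,cv2.CHAIN_APPROX_NONE)[0]:
        if cv2.contourArea(c)<40: continue
        B=np.array([pix2w(I,*p,.009)[:2]+O for p in cv2.boxPoints(cv2.minAreaRect(c))])
        (x,y),wh,_=cv2.minAreaRect((B*1000).astype(np.float32))
        e=B[np.argmax([np.linalg.norm(B[k]-B[0]) if k in(1,3) else 0 for k in range(4)])]-B[0]
        a=np.degrees(np.arctan2(-e[0],e[1])); a=(a+90)%180-90
        out.append((round(x,1),round(y,1),np.round(wh,1).tolist(),round(a,1),cv2.contourArea(c)))
    for o in out: print(o)
    return im
E
python3 -m pendant '[[[0,0,10,0,0,0,-1],[0,0,30,0,0,0,-1],[0,0,40,0,0,0,-1],[0,0,30,0,0,0,-1]]]'
python3 - <<'E'
from h import *
im=sticks("t14.png",False); sticks("t15.png")
I=r.camera_info("top")
c=im[165:300,190:390].copy(); cv2.imwrite("pics/c15.png",cv2.resize(c,(800,540),interpolation=cv2.INTER_CUBIC))
E
```

```text
time_s: 40.02
tcp_pos: [0.525, 0.1365, 0.1477]
tool_rot: [[-0.998, -0.067, 0.001], [-0.067, 0.998, 0.0], [-0.001, 0.0, -1.0]]
force: [0.4, 0.7, -0.8]
finger_gap: 0.0186
grasp_force: 58.7
(531.9, -107.7, [7.0, 107.3], np.float64(11.9), 110.5)
(566.5, -132.9, [16.9, 166.1], np.float64(17.7), 279.5)
(607.3, -125.3, [8.1, 105.9], np.float64(16.1), 128.5)
(531.9, -107.7, [7.0, 107.3], np.float64(11.9), 111.5)
(566.5, -132.9, [16.9, 166.1], np.float64(17.7), 282.0)
(607.3, -125.3, [8.0, 105.9], np.float64(16.0), 128.5)
```

View pics/c15.png

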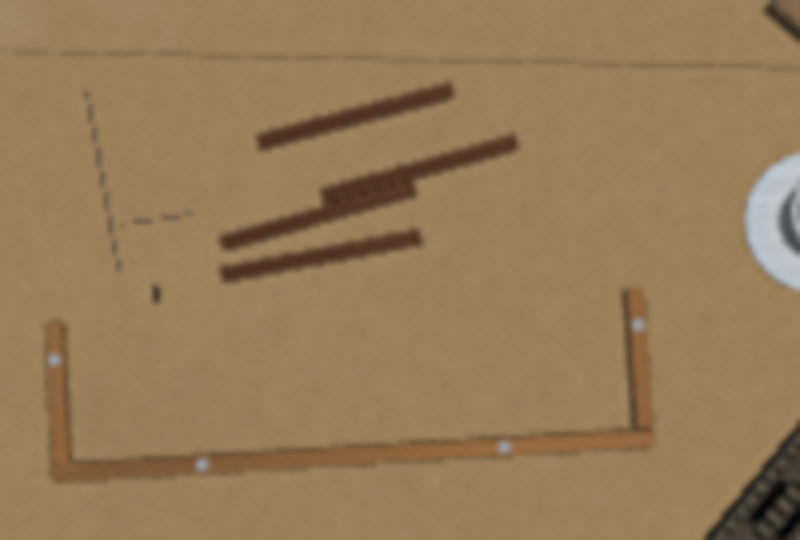

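Crop: sticks A (258,142)–(453,90), B (320,193)–(518,142), C (222,242)–(415,188), D (222,275)–(420,237); frame inner corners (72,460), (636,431). Turning the rake and moving behind the farthest stick.

```bash
python3 -m pendant '[[[11.5,-26.4,0,0,0,-0.156,-1],[11.5,-26.4,0,0,0,-0.156,-1],[11.5,-26.4,0,0,0,-0.156,-1],[11.5,-26.4,0,0,0,-0.156,-1],[11.5,-26.4,0,0,0,-0.156,-1],[11.5,-26.4,0,0,0,-0.156,-1],[11.5,-26.4,0,0,0,-0.156,-1],[11.5,-26.4,0,0,0,-0.156,-1],[11.5,-26.4,0,0,0,-0.156,-1],[11.5,-26.4,0,0,0,-0.156,-1],[0,0,0,0,0,0,-1],[0,0,0,0,0,0,-1]]]'
cat >> h.py <<'E'
def P4(x,y,z):return pix2w(r.camera_info("top"),190+x/4,165+y/4,z)[:2]+O
FL=None
def fr(p):
    a,b=P4(72,460,.018),P4(636,431,.018); o=(a+b)/2; y=(a-b)/np.linalg.norm(a-b); x=np.array([y[1],-y[0]])
    d=np.array(p)-o; return (np.array([d@x,d@y])*1000).round(1)
E
python3 - <<'E'
from h import *
a,b=P4(72,460,.018),P4(636,431,.018);print("corners",a,b,"mid",(a+b)/2,"len",np.linalg.norm(a-b),"ang",np.degrees(np.arctan2(-(a-b)[0],(a-b)[1])))
for n,e in dict(A=((258,142),(453,90)),B=((320,193),(518,142)),C=((222,242),(415,188)),D=((222,275),(420,237))).items():
    print(n,fr(P4(*e[0],.009)),fr(P4(*e[1],.009)))
s=r.state();print("tcp",fr(s["tcp_pos"][:2]))
E
```

```text
time_s: 41.58
tcp_pos: [0.6395, -0.1271, 0.1456]
tool_rot: [[-0.08, 0.997, -0.001], [0.997, 0.08, 0.0], [0.001, -0.001, -1.0]]
force: [-0.1, 0.8, -1.1]
finger_gap: 0.019
grasp_force: 58.8
corners [0.420096   0.02022774] [ 0.44114995 -0.27743744] mid [ 0.43062298 -0.12860485] len 0.29840882597657414 ang 4.0458097000581015
A [164.5  43.2] [187.4 -63.3]
B [135.3  11.3] [157.4 -96.7]
C [111.6  65.1] [135.4 -39.9]
D [93.9 65.9] [108.9 -41.2]
tcp [208.5 -13.3]
```

```bash
python3 -m pendant '[[[0,0,-40,0,0,-0.008,-1],[0,0,-40,0,0,0,-1],[0,0,-20,0,0,0,-1],[0,0,-9,0,0,0,-1],[0,0,-3,0,0,0,-1],[0,0,0,0,0,0,-1],[0,0,0,0,0,0,-1]]]'
python3 -m pendant '[[[0,0,-1,0,0,0,-1],[-7,-0.5,0,0,0,0,-1],[-7,-0.5,0,0,0,0,-1],[-7,-0.5,0,0,0,0,-1],[-7,-0.5,0,0,0,0,-1],[-7,-0.5,0,0,0,0,-1],[-7,-0.5,0,0,0,0,-1],[-7,-0.5,0,0,0,0,-1],[-7,-0.5,0,0,0,0,-1],[-7,-0.5,0,0,0,0,-1],[-7,-0.5,0,0,0,0,-1],[-7,-0.5,0,0,0,0,-1],[0,0,0,0,0,0,-1]]]'
```

```text
time_s: 42.45
tcp_pos: [0.6404, -0.1276, 0.0348]
tool_rot: [[-0.07, 0.998, 0.001], [0.998, 0.07, -0.0], [-0.001, 0.001, -1.0]]
force: [-0.3, 0.2, -0.4]
finger_gap: 0.0181
grasp_force: 58.8
time_s: 44.08
tcp_pos: [0.5623, -0.133, 0.0328]
tool_rot: [[-0.07, 0.998, -0.0], [0.998, 0.07, 0.0], [0.0, -0.0, -1.0]]
force: [0.3, -0.6, -0.6]
finger_gap: 0.0187
grasp_force: 58.9
```

```bash
python3 -m pendant '[[[-6,-0.42,0,0,0,0,-1],[-6,-0.42,0,0,0,0,-1],[-6,-0.42,0,0,0,0,-1],[-6,-0.42,0,0,0,0,-1],[-6,-0.42,0,0,0,0,-1],[-6,-0.42,0,0,0,0,-1],[-6,-0.42,0,0,0,0,-1],[-6,-0.42,0,0,0,0,-1],[-6,-0.42,0,0,0,0,-1],[-6,-0.42,0,0,0,0,-1],[0,0,0,0,0,0,-1],[0,0,0,0,0,0,-1]]]'
python3 - <<'E'
from h import *
print(fr(r.state()["tcp_pos"][:2]))
i,b=shot("wrist","w16.png"); i,c=shot("top","t16.png")
cv2.imwrite("pics/v16.png",np.hstack([cv2.resize(b,(440,330)),cv2.resize(c[200:310,190:380],(360,330) if 0 else (360,208)).copy() if 0 else cv2.copyMakeBorder(cv2.resize(c[200:310,190:380],(360,208)),0,122,0,0,0)]))
E
```

```text
time_s: 45.58
tcp_pos: [0.503, -0.1373, 0.0328]
tool_rot: [[-0.07, 0.998, 0.0], [0.998, 0.07, -0.0], [-0.0, 0.0, -1.0]]
force: [0.3, -0.6, -0.8]
finger_gap: 0.0189
grasp_force: 58.9
[ 71.6 -13.8]
```

View pics/v16.png

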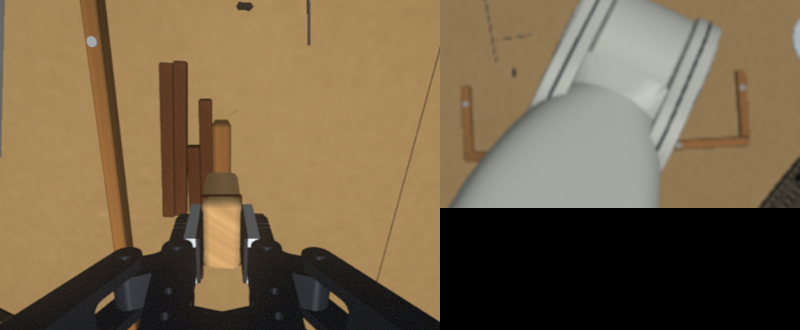

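All four sticks lie parallel in a close pack before the rake (wrist picture columns 160–215), the rail ahead at column ~100. Pushing on to the rail.

```bash
python3 -m pendant '[[[-5,-0.35,0,0,0,0,-1],[-5,-0.35,0,0,0,0,-1],[-5,-0.35,0,0,0,0,-1],[-4,-0.28,0,0,0,0,-1],[-3,-0.2,0,0,0,0,-1],[-3,-0.2,0,0,0,0,-1],[0,0,0,0,0,0,-1],[0,0,0,0,0,0,-1]]]'
python3 -m pendant '[[[-1.5,-0.1,0,0,0,0,-1],[-1.5,-0.1,0,0,0,0,-1],[0,0,0,0,0,0,-1]]]'
python3 -m pendant '[[[-1.5,-0.1,0,0,0,0,-1],[0,0,0,0,0,0,-1]]]'
```

```text
time_s: 46.68
tcp_pos: [0.478, -0.139, 0.0328]
tool_rot: [[-0.07, 0.998, 0.0], [0.998, 0.07, -0.0], [-0.0, 0.0, -1.0]]
force: [-0.3, -0.1, -1.8]
finger_gap: 0.0184
grasp_force: 58.9
time_s: 47.05
tcp_pos: [0.4747, -0.1391, 0.0328]
tool_rot: [[-0.07, 0.998, -0.0], [0.998, 0.07, 0.0], [0.0, -0.0, -1.0]]
force: [0.4, -0.3, -1.7]
finger_gap: 0.0185
grasp_force: 58.9
time_s: 47.3
tcp_pos: [0.4732, -0.1392, 0.0328]
tool_rot: [[-0.07, 0.998, -0.0], [0.998, 0.07, -0.0], [-0.0, -0.0, -1.0]]
force: [0.6, 0.5, -1.2]
finger_gap: 0.0182
grasp_force: 58.9
```

```bash
for k in 1; do python3 -m pendant '[[[-1,-0.1,0,0,0,0,-1],[0,0,0,0,0,0,-1]]]' | grep -E "tcp|force:"; done
python3 -m pendant '[[[-1,-0.1,0,0,0,0,-1],[0,0,0,0,0,0,-1]]]' | grep -E "tcp|force:"
python3 -m pendant '[[[-1,-0.1,0,0,0,0,-1],[0,0,0,0,0,0,-1]]]' | grep -E "tcp|force:"
```

```text
tcp_pos: [0.4727, -0.1393, 0.0329]
force: [1.6, 0.7, -1.3]
grasp_force: 58.9
tcp_pos: [0.4723, -0.1394, 0.0331]
force: [4.3, 1.7, -1.1]
grasp_force: 58.9
tcp_pos: [0.4721, -0.1395, 0.0333]
force: [6.5, 2.3, -2.1]
grasp_force: 59.0
```

```bash
python3 -m pendant '[[[4,0.3,0,0,0,0,-1],[6,0.4,0,0,0,0,-1],[15,1,0,0,0,0,-1],[0,0,15,0,0,0,-1],[0,0,50,0,0,0,-1],[0,0,50,0,0,0,-1],[2.8,27.4,0,0,0,0.157,-1],[2.8,27.4,0,0,0,0.157,-1],[2.8,27.4,0,0,0,0.157,-1],[2.8,27.4,0,0,0,0.157,-1],[2.8,27.4,0,0,0,0.157,-1],[2.8,27.4,0,0,0,0.157,-1],[2.8,27.4,0,0,0,0.157,-1],[2.8,27.4,0,0,0,0.157,-1],[2.8,27.4,0,0,0,0.157,-1],[2.8,27.4,0,0,0,0.157,-1],[0,0,0,0,0,0,-1],[0,0,0,0,0,0,-1]]]'
python3 - <<'E'
from h import *
im=sticks("t17.png"); i,b=shot("wrist","w17.png")
for c in (im,): pass
cv2.imwrite("pics/v17.png",np.hstack([cv2.resize(im[220:295,195:365],(510,225),interpolation=cv2.INTER_CUBIC),cv2.resize(b,(280,210) if 0 else (290,225))]))
E
```

```text
time_s: 50.3
tcp_pos: [0.5233, 0.1359, 0.1482]
tool_rot: [[-0.998, -0.067, 0.0], [-0.067, 0.998, -0.0], [-0.0, -0.0, -1.0]]
force: [-0.1, -0.7, -0.9]
finger_gap: 0.0183
grasp_force: 59.2
(449.4, -138.7, [36.6, 161.9], np.float64(4.3), 718.0)
```

The sticks form one 36.6 × 162 mm block at 4.3° (rail 4.05°), against the rail. Returning the rake to its cradle.

```bash
python3 -m pendant '[[[1.9,0.6,-20,0,0,0,-1],[0,0,-30,0,0,0,-1],[0,0,-20,0,0,0,-1],[0,0,-10,0,0,0,-1],[0,0,0,0,0,0,-1],[0,0,0,0,0,0,-1]]]'
python3 -m pendant '[[[0,0,-6,0,0,0,-1],[0,0,-5,0,0,0,-1],[0,0,-5,0,0,0,-1],[0,0,-5,0,0,0,-1],[0,0,-5,0,0,0,-1],[0,0,0,0,0,0,-1],[0,0,0,0,0,0,-1]]]'
```

```text
time_s: 51.15
tcp_pos: [0.5258, 0.1366, 0.0686]
tool_rot: [[-0.998, -0.069, 0.001], [-0.069, 0.998, 0.0], [-0.001, -0.0, -1.0]]
force: [-0.0, 0.6, -1.0]
finger_gap: 0.0191
grasp_force: 59.2
time_s: 52.02
tcp_pos: [0.5254, 0.1368, 0.0419]
tool_rot: [[-0.998, -0.069, 0.0], [-0.069, 0.998, -0.0], [-0.0, -0.0, -1.0]]
force: [-0.1, 0.4, -1.1]
finger_gap: 0.0185
grasp_force: 59.2
```

```bash
python3 -m pendant '[[[0,0,-3,0,0,0,-1],[0,0,-2,0,0,0,-1],[0,0,0,0,0,0,-1]]]'
python3 -m pendant '[[[0,0,-1,0,0,0,-1],[0,0,0,0,0,0,-1]]]'
```

```text
time_s: 52.4
tcp_pos: [0.5252, 0.1367, 0.0366]
tool_rot: [[-0.998, -0.069, -0.0], [-0.069, 0.998, -0.0], [0.0, -0.0, -1.0]]
force: [-0.2, 0.5, -1.3]
finger_gap: 0.0183
grasp_force: 59.2
time_s: 52.65
tcp_pos: [0.5254, 0.1368, 0.0363]
tool_rot: [[-0.998, -0.069, 0.001], [-0.069, 0.998, 0.0], [-0.001, -0.0, -1.0]]
force: [-1.9, -0.6, 5.5]
finger_gap: 0.0185
grasp_force: 59.9
```

Seated. Release gently, rise and take a last look.

```bash
python3 -m pendant '[[[0,0,0.8,0,0,0,-0.5],[0,0,0,0,0,0,-0.4],[0,0,0,0,0,0,-0.2],[0,0,0,0,0,0,0.1],[0,0,0,0,0,0,0.3],[0,0,0,0,0,0,0.3],[0,0,15,0,0,0,0.3],[0,0,50,0,0,0,0.3],[0,0,60,0,0,0,0.3],[0,0,50,0,0,0,0.3],[-10,40,0,0,0,0,0.3],[-10,50,0,0,0,0,0.3],[-10,50,0,0,0,0,0.3],[0,0,0,0,0,0,0.3],[0,0,0,0,0,0,0.3]]]'
python3 - <<'E'
from h import *
im=sticks("t18.png"); a=shot("scene","s18.png")[1]
cv2.imwrite("pics/v18.png",np.vstack([cv2.resize(im[110:325,130:430],(800*3//5,344)),cv2.resize(a[130:310,130:470],(480,254))]))
E
```

```text
time_s: 54.52
tcp_pos: [0.4952, 0.2767, 0.2122]
tool_rot: [[-0.998, -0.07, 0.001], [-0.07, 0.998, -0.0], [-0.001, -0.0, -1.0]]
force: [0.4, 0.6, 0.6]
finger_gap: 0.0554
grasp_force: 0.0
(449.4, -138.7, [36.6, 161.9], np.float64(4.3), 719.0)
```

View pics/v18.png

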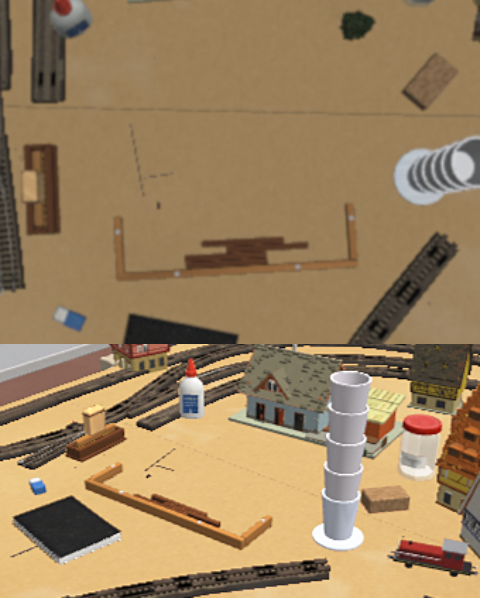

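The final look shows the four sticks packed against the rail (top crop (186–308, 238–268)), the rake upright in its cradle, the cup stack upright, and the bystanders in place.

```bash
python3 -c "
from bench import r
print(r.close_job())"
```

```text
the job is handed in; nothing more can be done
None
```

I handed the job in at about 55 s: four cups nested in the holder, four sticks in close rows against the rail, rake back in its cradle, bystanders left alone; the first cup grasp missed and pressed the cup with up to 94 N at the wrist, but it righted itself and was regripped.

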